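# Set an end shield up on the tilting rest

## Task

Lay the motor's end shield flat on the tilting rest, hub side up, in the middle of the leaf and resting against the ledge at its low edge, and tilt the leaf up to 30 degrees, so that the bearing faces the fitter. Set the casting down, do not drop it, and leave the other things on the bench where they are.

Things in the scene. Friction and masses are not known exactly. Their poses are not given: they have to be found in the camera images.
- rest: Tilting rest bolted to the bench: grey base 200 (x) by 216 (y) by 16 mm, a hinged aluminium leaf on it. Origin: centre of the base's underside. x points from the hinge side (towards the robot) to the handle side, z up. At y = 96 to 102 mm a steel quadrant plate, 130 mm high, white strokes each 10 degrees, long at 0, 30, 60; a clamp knob sticks out to y = 120.
- hinge (a point): Middle of the leaf's hinge line, 45 mm above the bench, 80 mm from the rest's origin towards its -x. The hinge line runs along the rest's y. Axes as the rest's.
- leaf (a joint): Tilt of the leaf, rad: 0 level (30 degrees is 0.524), grows as the handle is raised, stop at 1.2. Flat plate, 165 mm out from the hinge line, 180 mm wide, 10 mm thick, underside on the hinge line, 0.8 kg. Stiff friction hinge, 2.4 N m: 12 to 18 N at the handle raises it, 5 to 8 N lowers it; stays where it is left, loaded or not, but a hard press on it moves it.
- ledge (a point): On the leaf's upper face, foot and middle of the inner face of the ledge: a bar 12 mm high, 170 mm long, along the leaf's low edge, parallel to the hinge. 16 mm out from the hinge line, 10 mm above it square to the leaf. Axes turn with the leaf: x up the leaf away from the ledge, y along the ledge, z square out of the upper face.
- bar (a point): Middle, on the axis, of the handle's grip bar: round steel 12 mm thick, straight for 80 mm parallel to the hinge, cross piece of a bow handle 104 mm wide in the plane of the leaf. 222 mm out from the hinge line, 5 mm above it square to the leaf; 51 mm free between bar and leaf edge. Axes as the ledge point's.
- shield: Motor end shield: grey round casting, 140 mm across, rim 10 mm thick, face rising to 19 mm at the foot of a round central hub, 46 mm across, top 52 mm above the underside; four low ribs and bolt bosses up to 17 mm high. 0.35 to 0.65 kg. Origin: centre of the flat underside, z out of the hub. Starts flat on the bench, hub up; its yaw does not matter.
- bearing: Bystander: a ball bearing lying flat, 52 mm across, 15 mm high. Origin: centre of its underside.
- spanner: Bystander: a steel spanner lying flat, 170 mm long. Origin: about its middle, on the bench.
- mallet: Bystander: a hammer lying on its side, 240 mm long. Origin: about its middle, on the bench.
- oil: Bystander: a standing oil bottle, 60 mm across, 130 mm high. Origin: centre of its underside.
Mind the look-alikes: they are no part of the job. Of the things like the shield, leave any that is orange or pink; of the rest the smaller one is meant.

How it is judged:
By the outcome, as a careful person would: the job done as asked, in the order asked, and still so for the second after the job is handed in, with the robot touching nothing.
It also fails if it takes over 51 s, if anything falls off the work surface, if the arm or the gripper's body presses on something with over 40 N, if the wrist force passes 120 N, or if a joint passes its speed limit or range.

## Robot

A 6-joint arm with a two-finger parallel gripper is mounted at the origin on the work surface. World frame = base frame: x ahead of the robot, y to its left, z up, the work surface at z = 0. Lengths are in m, angles in rad, forces in N, time in s.
With the tool pointing down it reaches from about 0.4 to 0.825 m from the base axis. Payload 7 kg.
Tool frame: the origin (TCP) lies midway between the tips of the shut fingers; the grasp point (between the pads) lies hold_point_z behind it (hold_point_z is the distance from the TCP to the grasp point, in m); z points along the fingers, y is the line along which they close (so a half turn about z gives the same grasp; the last joint's range is limited). The gripper opens to 88 mm and grips with 3 to 60 N. Pads are 19 mm wide; open, the fingers measure 130 mm over their backs; the gripper's body (78 mm by 193 mm) begins 47 mm behind the grasp point.
Start: joints at [-1.055, 0.359, 0.012, 0, -1.224, -0.288], TCP at [0.152, -0.658, 0.227] pointing down, gripper open.
Joint ranges: [-3.07, 3.07], [-1.43, 2.12], [-1.02, 1.25], [-3.03, 1.67], [-3.05, -0], [-3.03, 3.03]. Speed limits (rad/s): [2.39, 2.39, 3.01, 3.14, 3.14, 3.14].

## Interface

Orientations are given as [roll, pitch, yaw] about the fixed x, y, z axes, in that order (R = Rz(yaw) Ry(pitch) Rx(roll)).
In Python, from station import * gives the robot as it stands.
- The arm moves only by the tool apply_moves, never from a script. Its argument "steps" is a list of rows, each an object with "translation": the shift along the world's x, y, z scaled (see below), a list of three; "rotation": the turn, a rotation vector about the world's x, y, z scaled (see below), a list of three. A call has exactly 10 rows; each row is the pose to reach, as a shift and turn from the pose commanded when the call began; what a row does not reach only later rows make up. The controller multiplies each number of a shift by 250 mm and each number of a turn by 30 degrees. A row lasts 1/12 s, in which the tool goes at most 41.7 mm and 7.16 degrees, less where a joint would pass 70% of its speed; a pose out of reach is approached as far as the arm can. A call with a number of a shift or a turn outside -1 to 1 is refused whole. A call with a gripper value outside its range is refused whole. "jaw" is the closure, from -1 (fully open) to 1 (shut), so that 0 is half open, set as the call begins (left out, the last holds). The fingers move at their own pace and stop on an object; "newtons" is the grip in N (left out, the last holds). Time passes only in rows, so rows that repeat a pose let the fingers close, or fill a call up. It gives the time, the measured TCP pose, the force, the opening and the grip force at its end, in the units of the state.
- get_state(): the state, without advancing time (a new reading comes with each control period).
- grab_frame(name): name is "scene" or "top"; returns the picture (420x560x3 uint8, blue, green, red); there is no depth.
- camera_model(name): a dict with "fx", "fy", "cx", "cy" (pixels), "xyz" and "rotation" of the camera in the world. Camera axes: x right, y down, z forward; pixel columns grow to the right and rows downward; lengths in m; the calibration is good to about 2 mm. A picture is of the moment at which its call begins. camera_model takes no time and is no camera call.
- job_done(): hands the job in; it is judged then, once.
The state is a dict: "t": time; "q": joint angles; "qd": joint speeds; "joint_efforts": joint torques, N m; "eef_pos": TCP position; "ee_rot": TCP orientation; "force": force on the tool from outside, world axes, zero at the start; "moment": the same for the moment, N m; "width": finger opening in m; "gripper_force": force on a finger pad.
Only numpy, scipy, OpenCV 4.12 (cv2) and the standard library are available. Lean on these libraries where they do the work, as an engineer would, in place of code of your own. Each camera call takes 0.05 s, during which the arm holds its last target. There are 200 camera calls.

## Working session

There is one attempt and no reset: what is moved stays moved. The work goes in short steps, Python scripts to look and compute and a tool call to move; the robot and the scene stay as the last step left them, time stands still between calls to the robot, and variables do not carry over. Pictures are saved under pics/ and viewed, at most 10 in all, crops included, and the job is handed in when it is done.

Besides the shell and the picture viewer there is one more tool, called after "Emit:" in YAML: its name, and indented under it one key for each argument. apply_moves: Moves the arm, as the interface text tells. Shifts and turns lie within -1 to 1; 1 stands for 250 mm of shift or 30 degrees of turn. Its arguments: {"type":"object","properties":{"steps":{"type":"array"},"jaw":{"type":"number"},"newtons":{"type":"number"}},"required":["steps"]}

```bash
mkdir -p pics; python3 - <<'E'
from station import *
import cv2
for n in("scene","top"):
    cv2.imwrite(f"pics/{n}0.png",grab_frame(n)); print(n,camera_model(n))
print(get_state())
try: print(hold_point_z)
except Exception as e: print(e)
E
```

```text
scene {'fx': 509.94439957245834, 'fy': 509.94439957245834, 'cx': 282.4827943065815, 'cy': 203.65558846091886, 'xyz': array([ 1.55547788, -0.13075501,  0.75527299]), 'rotation': array([-2.1692233 , -0.01967962,  1.42034515])}
top {'fx': 531.4515106870981, 'fy': 531.4515106870981, 'cx': 285.8436569200533, 'cy': 203.88361276000356, 'xyz': array([0.36473425, 0.02561164, 1.27166509]), 'rotation': array([-2.99161013,  0.01053871, -1.57264526])}
{'t': 0.1, 'q': array([-1.05493396e+00,  3.59309013e-01,  1.11526534e-02, -3.11301450e-04,
       -1.22408884e+00, -2.88097459e-01]), 'qd': array([ 8.02328804e-04, -3.34371929e-03, -1.21709525e-05,  1.15944360e-03,
       -4.91446723e-04,  8.44030750e-04]), 'joint_efforts': array([-1.80111580e-03, -5.84161270e+01,  2.93752635e+01,  7.01556846e+00,
        1.02214603e-02, -5.90056379e-05]), 'eef_pos': array([ 0.15229107, -0.65715006,  0.22572086]), 'ee_rot': array([ 3.14012033e+00, -1.31107130e-04, -2.91393364e+00]), 'force': array([ 0.2397082 ,  0.42131073, -0.0857941 ]), 'moment': array([0.00796892, 0.01175432, 0.03645281]), 'gripper_force': 0.0, 'width': 0.08762785158155065}
0.0188
```

View pics/top0.png

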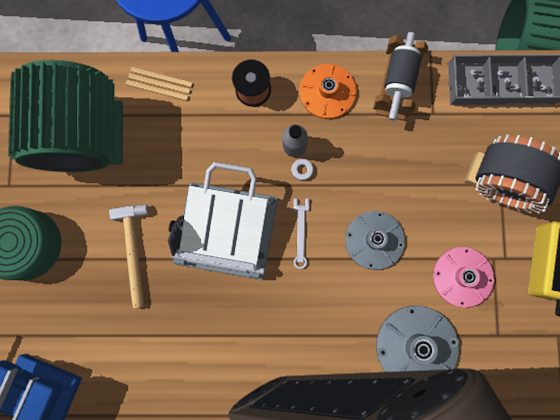

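View pics/scene0.png

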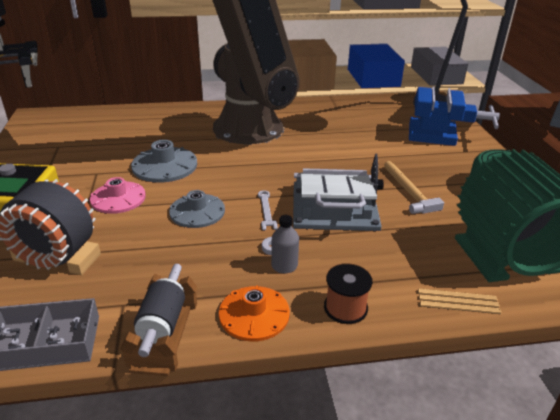

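The top view shows the smaller grey shield at about (376,240), the rest at about (225,225) with its handle at (232,168), the bearing at (302,169), the spanner at (301,233) and the oil bottle at (294,140). The larger grey shield at (418,343) is the look-alike.

```bash
cat > h.py <<'E'
from station import *
import numpy as np, cv2
from scipy.spatial.transform import Rotation as R
def cam(n):
    c=camera_model(n); return c,R.from_euler('xyz',c['rotation']).as_matrix()
def back(n,u,v,z):
    c,M=cam(n); d=M@np.array([(u-c['cx'])/c['fx'],(v-c['cy'])/c['fy'],1]); return c['xyz']+d*(z-c['xyz'][2])/d[2]
def proj(n,P):
    c,M=cam(n); p=(np.atleast_2d(P)-c['xyz'])@M; return np.c_[c['fx']*p[:,0]/p[:,2]+c['cx'],c['fy']*p[:,1]/p[:,2]+c['cy']]
E
python3 - <<'E'
from h import *
a=cv2.imread('pics/top0.png')[150:290,160:290]; b=cv2.imread('pics/scene0.png')[145:235,280:400]
cv2.imwrite('pics/tz.png',cv2.resize(a,None,fx=4.2,fy=4.2,interpolation=cv2.INTER_CUBIC))
cv2.imwrite('pics/sz.png',cv2.resize(b,None,fx=6,fy=6,interpolation=cv2.INTER_CUBIC))
print('shield hub top',back('top',377.5,239,.052),'rim',back('top',375.5,240.5,.01), back('top',345,240,.01),back('top',406,240,.01))
print('scene hub',back('scene',197,194,.052))
E
```

```text
shield hub top [ 0.46688423 -0.17199761  0.052     ] rim [ 0.46685205 -0.1739683   0.01      ] [ 0.46823564 -0.10172159  0.01      ] [ 0.4678432  -0.24619184  0.01      ]
scene hub [ 0.46916042 -0.16855953  0.052     ]
```

View pics/tz.png

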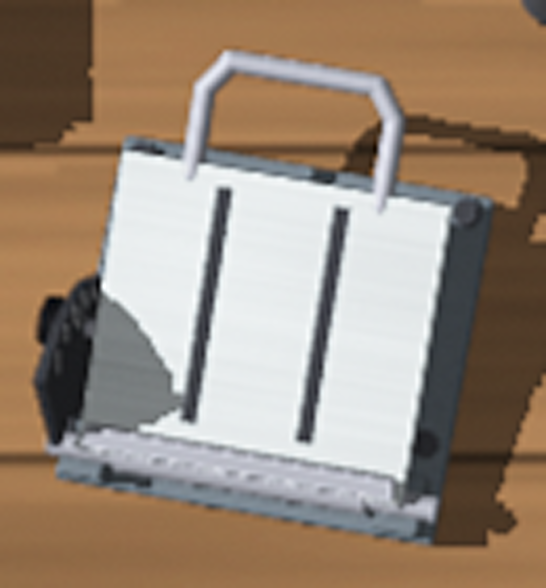

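View pics/sz.png

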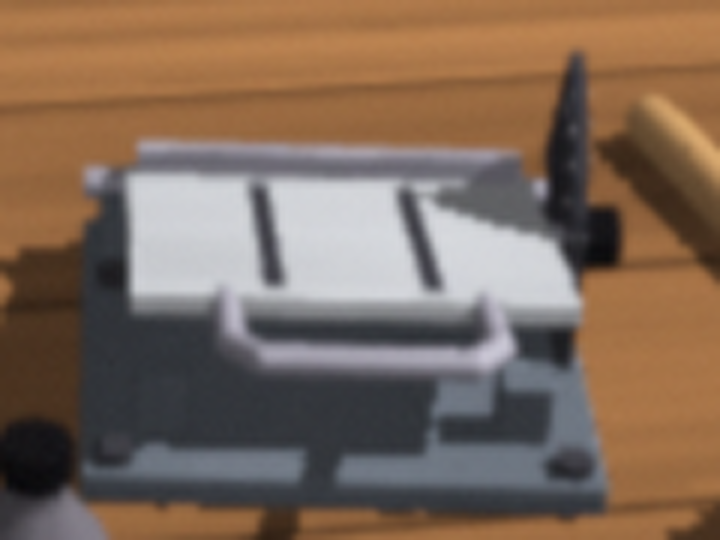

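```bash
cat > fit.py <<'E'
from h import *
from scipy.optimize import least_squares
T=lambda u,v:('top',160+u/4.2,150+v/4.2); S=lambda u,v:('scene',280+u/6,145+v/6)
# kind: L leaf coords (out,y,above), B base coords
obs=[(T(125,150),'L',(.165,.09,.01)),(T(448,207),'L',(.165,-.09,.01)),(T(305,70),'L',(.222,0,.005)),
(S(130,297),'L',(.165,-.09,.01)),(S(580,308),'L',(.165,.09,.01)),(S(370,356),'L',(.222,0,.005)),
(T(490,203),'B',(.1,-.108,.016)),(T(435,540),'B',(-.1,-.108,.016)),(T(60,470),'B',(-.1,.108,.016)),
(S(82,470),'B',(.1,-.108,.016)),(S(605,477),'B',(.1,.108,.016)),(T(402,487),'L',(.016,-.085,.022)),(S(137,150),'L',(.010,-.085,.022)),(S(520,155),'L',(.010,.085,.022))]
def pt(p,k,P):
    x,y,w,t=p
    if k=='L': P=(-.08+P[0]*np.cos(t)-P[2]*np.sin(t),P[1],.045+P[0]*np.sin(t)+P[2]*np.cos(t))
    return R.from_euler('z',w).apply(P)+[x,y,0]
def res(p): return np.ravel([proj(o[0],pt(p,k,P))[0]-o[1:] for o,k,P in obs])
if __name__=='__main__':
    s=least_squares(res,[.5,.15,.0,0],loss='soft_l1',f_scale=1); print(s.x,np.degrees(s.x[2:])); print(s.fun.reshape(-1,2).round(1))
    p=s.x
    for n,P in dict(hinge=(0,0,0),ledge=(.016,0,.01),bar=(.222,0,.005),shield=(.086,0,.01)).items(): print(n,pt(p,'L',P))
E
python3 fit.py
```

```text
[ 0.49275121  0.1816333  -0.1693609   0.21168045] [-9.70366489 12.12839624]
[[-0.7 -0.1]
 [ 0.6 -0.7]
 [-0.3  0.5]
 [-0.4 -0.8]
 [ 0.  -0.6]
 [-0.6  1.4]
 [ 0.9 -2.1]
 [-0.5  0.8]
 [-1.5  2. ]
 [-0.9  0.1]
 [ 0.6  1.3]
 [-1.5 -2.2]
 [-0.6 -1.3]
 [-0.6 -0.4]]
hinge [0.4138958  0.19511749 0.045     ]
ledge [0.42724389 0.19283498 0.05813844]
bar [0.62679977 0.15871113 0.09653129]
shield [0.49470228 0.18129967 0.07284566]
```

The top zoom shows the bar at crop (305,70) and the leaf's far corners at (125,150) and (448,207). The scene zoom shows the leaf already raised a little. The fit gives 12° of tilt and a rest yaw of −9.7°, with residuals of 1–2 px. The shield is at (0.468, −0.172).

Emit:
apply_moves:
  steps:
    - {"translation": [0.06,0.097,0],"rotation": [0,0,0.1]}
    - {"translation": [0.12,0.194,0],"rotation": [0,0,0.2]}
    - {"translation": [0.18,0.292,0],"rotation": [0,0,0.3]}
    - {"translation": [0.24,0.389,0],"rotation": [0,0,0.4]}
    - {"translation": [0.3,0.486,0],"rotation": [0,0,0.5]}
    - {"translation": [0.36,0.583,0],"rotation": [0,0,0.6]}
    - {"translation": [0.42,0.68,0],"rotation": [0,0,0.7]}
    - {"translation": [0.48,0.778,0],"rotation": [0,0,0.8]}
    - {"translation": [0.54,0.875,0],"rotation": [0,0,0.9]}
    - {"translation": [0.6,0.972,0],"rotation": [0,0,1]}
  jaw: -1
  newtons: 40

```text
t: 0.93
eef_pos: [0.3028, -0.4131, 0.2263]
ee_rot: [3.141, 0.0, -2.388]
force: [1.6, -0.4, -1.0]
width: 0.0878
gripper_force: 0.0
```

Emit:
apply_moves:
  steps:
    - {"translation": [0.066,0.097,-0.04],"rotation": [0,0,0.1]}
    - {"translation": [0.133,0.194,-0.08],"rotation": [0,0,0.2]}
    - {"translation": [0.2,0.292,-0.12],"rotation": [0,0,0.3]}
    - {"translation": [0.266,0.389,-0.16],"rotation": [0,0,0.4]}
    - {"translation": [0.332,0.486,-0.2],"rotation": [0,0,0.5]}
    - {"translation": [0.4,0.583,-0.24],"rotation": [0,0,0.6]}
    - {"translation": [0.465,0.68,-0.28],"rotation": [0,0,0.7]}
    - {"translation": [0.53,0.778,-0.32],"rotation": [0,0,0.8]}
    - {"translation": [0.6,0.875,-0.36],"rotation": [0,0,0.9]}
    - {"translation": [0.664,0.972,-0.388],"rotation": [0,0,1]}

```text
t: 1.77
eef_pos: [0.4686, -0.1701, 0.1286]
ee_rot: [3.141, -0.0, -1.864]
force: [-0.1, -1.0, -0.9]
width: 0.0878
gripper_force: 0.0
```

Emit:
apply_moves:
  steps:
    - {"translation": [0,0,-0.05],"rotation": [0,0,0.06]}
    - {"translation": [0,0,-0.1],"rotation": [0,0,0.12]}
    - {"translation": [0,0,-0.15],"rotation": [0,0,0.18]}
    - {"translation": [0,0,-0.2],"rotation": [0,0,0.237]}
    - {"translation": [0,0,-0.25],"rotation": [0,0,0.237]}
    - {"translation": [0,0,-0.3],"rotation": [0,0,0.237]}
    - {"translation": [0,0,-0.35],"rotation": [0,0,0.237]}
    - {"translation": [0,0,-0.38],"rotation": [0,0,0.237]}
    - {"translation": [0,0,-0.41],"rotation": [0,0,0.237]}
    - {"translation": [0,0,-0.41],"rotation": [0,0,0.237]}

```text
t: 2.6
eef_pos: [0.4675, -0.1715, 0.0258]
ee_rot: [3.139, -0.0, -1.743]
force: [0.3, 0.6, 0.5]
width: 0.0872
gripper_force: 0.0
```

Emit:
apply_moves:
  steps:
    - {"translation": [0,0,0],"rotation": [0,0,0]}
    - {"translation": [0,0,0],"rotation": [0,0,0]}
    - {"translation": [0,0,0],"rotation": [0,0,0]}
    - {"translation": [0,0,0],"rotation": [0,0,0]}
    - {"translation": [0,0,0],"rotation": [0,0,0]}
    - {"translation": [0,0,0],"rotation": [0,0,0]}
    - {"translation": [0,0,0],"rotation": [0,0,0]}
    - {"translation": [0,0,0],"rotation": [0,0,0]}
    - {"translation": [0,0,0],"rotation": [0,0,0]}
    - {"translation": [0,0,0],"rotation": [0,0,0]}
  jaw: 1
  newtons: 40

```text
t: 3.43
eef_pos: [0.4688, -0.1715, 0.0273]
ee_rot: [-3.141, 0.0, -1.742]
force: [1.4, 0.7, 2.9]
width: 0.0454
gripper_force: 40.0
```

```bash
python3 - <<'E'
from fit import *
p=[.49275,.18163,-.16936,.2117]
for o,h in((.09,.025),(.09,0.003),(.089,0),(.086,0)): print(o,h,pt(p,'L',(o,0,.01+.0265+h)))
E
```

```text
0.09 0.025 [0.4878888  0.18246126 0.12403802]
0.09 0.003 [0.49244535 0.18168209 0.10252917]
0.089 0 [0.49210301 0.18174063 0.09938602]
0.086 0 [0.48921195 0.182235   0.09875566]
```

Emit:
apply_moves:
  steps:
    - {"translation": [0,0,0.04],"rotation": [0,0,0]}
    - {"translation": [0,0,0.1],"rotation": [0,0,0]}
    - {"translation": [0,0,0.17],"rotation": [0,0,0]}
    - {"translation": [0,0,0.25],"rotation": [0,0,0]}
    - {"translation": [0,0,0.33],"rotation": [0,0,0]}
    - {"translation": [0,0,0.42],"rotation": [0,0,0]}
    - {"translation": [0,0,0.5],"rotation": [0,0,0]}
    - {"translation": [0,0.05,0.58],"rotation": [0,0,0]}
    - {"translation": [0,0.12,0.66],"rotation": [0,0,0]}
    - {"translation": [0,0.2,0.72],"rotation": [0,0,0]}

```text
t: 4.27
eef_pos: [0.4675, -0.1214, 0.2076]
ee_rot: [3.14, 0.0, -1.744]
force: [0.4, -0.1, -4.7]
width: 0.0451
gripper_force: 40.0
```

Emit:
apply_moves:
  steps:
    - {"translation": [0,0.06,0],"rotation": [0,0,0]}
    - {"translation": [0.01,0.15,0],"rotation": [-0.007,-0.04,0]}
    - {"translation": [0.02,0.25,0],"rotation": [-0.014,-0.08,0]}
    - {"translation": [0.03,0.36,0],"rotation": [-0.024,-0.14,0]}
    - {"translation": [0.04,0.47,0],"rotation": [-0.034,-0.2,0]}
    - {"translation": [0.05,0.58,0],"rotation": [-0.044,-0.26,0]}
    - {"translation": [0.06,0.69,0],"rotation": [-0.055,-0.32,0]}
    - {"translation": [0.07,0.8,0],"rotation": [-0.062,-0.36,0]}
    - {"translation": [0.08,0.91,0],"rotation": [-0.068,-0.398,0]}
    - {"translation": [0.08,1,0],"rotation": [-0.068,-0.398,0]}

```text
t: 5.1
eef_pos: [0.4868, 0.1293, 0.2058]
ee_rot: [-2.931, -0.001, -1.742]
force: [0.3, 0.6, -4.9]
width: 0.0449
gripper_force: 40.0
```

Emit:
apply_moves:
  steps:
    - {"translation": [0,0.07,0],"rotation": [0,0,0]}
    - {"translation": [0,0.13,0],"rotation": [0,0,0]}
    - {"translation": [0,0.18,-0.03],"rotation": [0,0,0]}
    - {"translation": [0,0.212,-0.08],"rotation": [0,0,0]}
    - {"translation": [0,0.212,-0.14],"rotation": [0,0,0]}
    - {"translation": [0,0.212,-0.2],"rotation": [0,0,0]}
    - {"translation": [0,0.212,-0.25],"rotation": [0,0,0]}
    - {"translation": [0,0.212,-0.29],"rotation": [0,0,0]}
    - {"translation": [0,0.212,-0.31],"rotation": [0,0,0]}
    - {"translation": [0,0.212,-0.31],"rotation": [0,0,0]}

```text
t: 5.93
eef_pos: [0.4871, 0.1801, 0.1276]
ee_rot: [-2.933, -0.003, -1.743]
force: [0.0, 0.2, -5.3]
width: 0.0453
gripper_force: 40.0
```

```bash
python3 - <<'E'
from h import *
a=grab_frame('top')[150:290,150:290]; b=grab_frame('scene')[100:240,260:420]
o=np.zeros((560,800,3),np.uint8)
o[:350,:350]=cv2.resize(a,(350,350),interpolation=3); o[:385,355:795]=cv2.resize(b,(440,385),interpolation=3)
cv2.imwrite('pics/h1.png',o[:390]); print(get_state()['eef_pos'],get_state()['ee_rot'],get_state()['force'])
E
```

```text
[0.48825699 0.18118771 0.12945205] [-2.93066226e+00 -2.78192168e-04 -1.74261963e+00] [ 0.05002786 -0.23133946 -4.9429721 ]
```

View pics/h1.png

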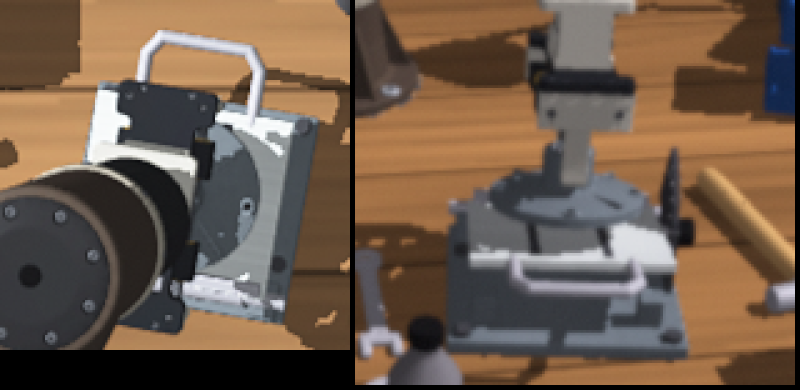

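The picture shows the shield hanging over the leaf, parallel to it, with its near rim by the ledge. It is clear all round, so I lower it.

Emit:
apply_moves:
  steps:
    - {"translation": [0.002,0,-0.01],"rotation": [0,0,0]}
    - {"translation": [0.004,0,-0.025],"rotation": [0,0,0]}
    - {"translation": [0.007,0,-0.04],"rotation": [0,0,0]}
    - {"translation": [0.01,0,-0.055],"rotation": [0,0,0]}
    - {"translation": [0.012,0,-0.068],"rotation": [0,0,0]}
    - {"translation": [0.014,0,-0.08],"rotation": [0,0,0]}
    - {"translation": [0.016,0,-0.088],"rotation": [0,0,0]}
    - {"translation": [0.017,0,-0.095],"rotation": [0,0,0]}
    - {"translation": [0.018,0,-0.1],"rotation": [0,0,0]}
    - {"translation": [0.018,0,-0.1],"rotation": [0,0,0]}

```text
t: 6.87
eef_pos: [0.4929, 0.1814, 0.1043]
ee_rot: [-2.93, 0.0, -1.743]
force: [-0.2, -0.1, -3.9]
width: 0.0457
gripper_force: 40.0
```

Emit:
apply_moves:
  steps:
    - {"translation": [0,0,-0.001],"rotation": [0,0,0]}
    - {"translation": [0,0,-0.002],"rotation": [0,0,0]}
    - {"translation": [0,0,-0.003],"rotation": [0,0,0]}
    - {"translation": [0,0,-0.004],"rotation": [0,0,0]}
    - {"translation": [0,0,-0.005],"rotation": [0,0,0]}
    - {"translation": [0,0,-0.006],"rotation": [0,0,0]}
    - {"translation": [0,0,-0.007],"rotation": [0,0,0]}
    - {"translation": [0,0,-0.008],"rotation": [0,0,0]}
    - {"translation": [0,0,-0.008],"rotation": [0,0,0]}
    - {"translation": [0,0,-0.008],"rotation": [0,0,0]}

```text
t: 7.7
eef_pos: [0.4929, 0.1814, 0.1025]
ee_rot: [-2.93, 0.001, -1.742]
force: [-0.0, 0.1, -4.6]
width: 0.0455
gripper_force: 40.0
```

Emit:
apply_moves:
  steps:
    - {"translation": [0,0,-0.001],"rotation": [0,0,0]}
    - {"translation": [0,0,-0.002],"rotation": [0,0,0]}
    - {"translation": [0,0,-0.003],"rotation": [0,0,0]}
    - {"translation": [0,0,-0.004],"rotation": [0,0,0]}
    - {"translation": [0,0,-0.005],"rotation": [0,0,0]}
    - {"translation": [0,0,-0.006],"rotation": [0,0,0]}
    - {"translation": [0,0,-0.007],"rotation": [0,0,0]}
    - {"translation": [0,0,-0.008],"rotation": [0,0,0]}
    - {"translation": [0,0,-0.008],"rotation": [0,0,0]}
    - {"translation": [0,0,-0.008],"rotation": [0,0,0]}

```text
t: 8.53
eef_pos: [0.493, 0.1816, 0.1012]
ee_rot: [-2.93, 0.001, -1.742]
force: [-5.8, -0.9, 4.7]
width: 0.0449
gripper_force: 40.0
```

Emit:
apply_moves:
  steps:
    - {"translation": [-0.0015,0,0],"rotation": [0,0,0]}
    - {"translation": [-0.003,0.0005,-0.0005],"rotation": [0,0,0]}
    - {"translation": [-0.0045,0.0008,-0.001],"rotation": [0,0,0]}
    - {"translation": [-0.006,0.001,-0.0013],"rotation": [0,0,0]}
    - {"translation": [-0.0075,0.0013,-0.0016],"rotation": [0,0,0]}
    - {"translation": [-0.009,0.0015,-0.002],"rotation": [0,0,0]}
    - {"translation": [-0.0105,0.0018,-0.0023],"rotation": [0,0,0]}
    - {"translation": [-0.012,0.002,-0.0026],"rotation": [0,0,0]}
    - {"translation": [-0.012,0.002,-0.0026],"rotation": [0,0,0]}
    - {"translation": [-0.012,0.002,-0.0026],"rotation": [0,0,0]}

```text
t: 9.37
eef_pos: [0.4905, 0.1827, 0.1005]
ee_rot: [-2.929, 0.002, -1.742]
force: [2.3, -1.5, 5.9]
width: 0.0454
gripper_force: 40.0
```

Emit:
apply_moves:
  steps:
    - {"translation": [-0.001,0,0],"rotation": [0,0,0]}
    - {"translation": [-0.002,0.0003,-0.0004],"rotation": [0,0,0]}
    - {"translation": [-0.003,0.0005,-0.0006],"rotation": [0,0,0]}
    - {"translation": [-0.004,0.0007,-0.0008],"rotation": [0,0,0]}
    - {"translation": [-0.005,0.0008,-0.001],"rotation": [0,0,0]}
    - {"translation": [-0.006,0.001,-0.0012],"rotation": [0,0,0]}
    - {"translation": [-0.007,0.0012,-0.0014],"rotation": [0,0,0]}
    - {"translation": [-0.008,0.0013,-0.0016],"rotation": [0,0,0]}
    - {"translation": [-0.008,0.0013,-0.0016],"rotation": [0,0,0]}
    - {"translation": [-0.008,0.0013,-0.0016],"rotation": [0,0,0]}

```text
t: 10.2
eef_pos: [0.4891, 0.183, 0.1002]
ee_rot: [-2.929, 0.002, -1.742]
force: [11.8, -2.5, 2.2]
width: 0.0456
gripper_force: 40.0
```

The x force rose and the tool stopped at the predicted ledge position, so the shield is against the ledge. I release and retreat.

Emit:
apply_moves:
  steps:
    - {"translation": [0,0,0],"rotation": [0,0,0]}
    - {"translation": [0,0,0],"rotation": [0,0,0]}
    - {"translation": [0,0,0],"rotation": [0,0,0]}
    - {"translation": [0,0,0],"rotation": [0,0,0]}
    - {"translation": [0,0,0],"rotation": [0,0,0]}
    - {"translation": [0,0,0],"rotation": [0,0,0]}
    - {"translation": [0,0,0],"rotation": [0,0,0]}
    - {"translation": [0,0,0],"rotation": [0,0,0]}
    - {"translation": [0,0,0],"rotation": [0,0,0]}
    - {"translation": [0,0,0],"rotation": [0,0,0]}
  jaw: -1

```text
t: 11.03
eef_pos: [0.4879, 0.1823, 0.0995]
ee_rot: [-2.93, 0.001, -1.742]
force: [0.3, -0.1, 0.0]
width: 0.0874
gripper_force: 0.0
```

Emit:
apply_moves:
  steps:
    - {"translation": [-0.004,0,0.02],"rotation": [0,0,0]}
    - {"translation": [-0.01,0,0.05],"rotation": [0,0,0]}
    - {"translation": [-0.02,0,0.1],"rotation": [0,0,0]}
    - {"translation": [-0.035,0,0.17],"rotation": [0,0,0]}
    - {"translation": [-0.05,0,0.25],"rotation": [0,0,0]}
    - {"translation": [-0.06,0,0.33],"rotation": [0,0,0]}
    - {"translation": [-0.03,-0.01,0.4],"rotation": [0.01,0.06,0]}
    - {"translation": [0.03,-0.02,0.46],"rotation": [0.03,0.16,0]}
    - {"translation": [0.12,-0.03,0.5],"rotation": [0.05,0.28,0]}
    - {"translation": [0.22,-0.04,0.5],"rotation": [0.068,0.398,0]}

```text
t: 11.87
eef_pos: [0.5442, 0.1738, 0.2295]
ee_rot: [-3.14, 0.007, -1.739]
force: [0.9, 1.7, 0.7]
width: 0.0878
gripper_force: 0.0
```

Emit:
apply_moves:
  steps:
    - {"translation": [0.06,-0.01,0],"rotation": [0,0,0]}
    - {"translation": [0.12,-0.02,0],"rotation": [0,0,0]}
    - {"translation": [0.19,-0.03,0],"rotation": [0,0,0]}
    - {"translation": [0.26,-0.04,0],"rotation": [0,0,0]}
    - {"translation": [0.31,-0.05,-0.05],"rotation": [0,0,0]}
    - {"translation": [0.332,-0.06,-0.12],"rotation": [0,0,0]}
    - {"translation": [0.332,-0.06,-0.19],"rotation": [0,0,0]}
    - {"translation": [0.332,-0.06,-0.26],"rotation": [0,0,0]}
    - {"translation": [0.332,-0.06,-0.3],"rotation": [0,0,0]}
    - {"translation": [0.332,-0.06,-0.3],"rotation": [0,0,0]}
  jaw: -0.1

```text
t: 12.7
eef_pos: [0.6245, 0.1569, 0.1475]
ee_rot: [3.138, -0.002, -1.743]
force: [-0.3, -0.4, -0.1]
width: 0.0482
gripper_force: 0.0
```

```bash
python3 - <<'E'
from h import *
from fit import pt
p=[.49275,.18163,-.16936,.2117]
B=[pt(p,'L',(.222,y,.005)) for y in(-.04,0,.04)]; print(get_state()['eef_pos'],proj('scene',B).round(1))
a=grab_frame('top')[150:290,150:290]; b=grab_frame('scene')[100:240,260:420].copy()
for u,v in proj('scene',B): b[int(round(v))-100,int(round(u))-260]=(0,0,255)
o=np.zeros((560,800,3),np.uint8)
o[:350,:350]=cv2.resize(a,(350,350),interpolation=3); o[:385,355:795]=cv2.resize(b,(440,385),interpolation=3)
cv2.imwrite('pics/h2.png',o[:390])
E
```

```text
[0.62451918 0.15692112 0.14753709] [[323.6 205.3]
 [341.  205.8]
 [358.5 206.2]]
```

View pics/h2.png

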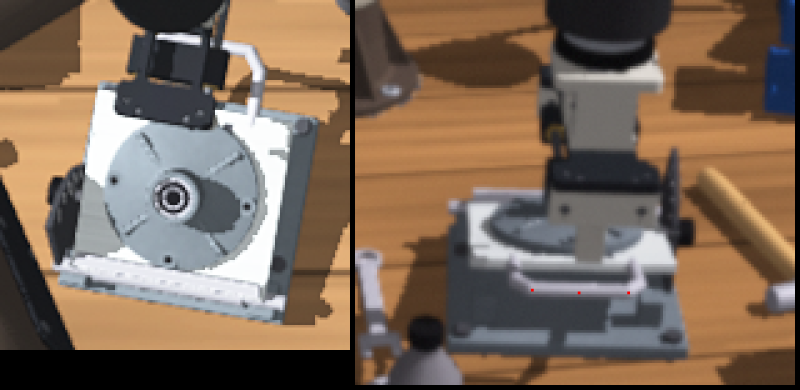

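The leaf has not moved. The shield sits centred against the ledge, with its hub at crop (173,197), and the fingers are over the bar. I lower onto the bar and grip it.

Emit:
apply_moves:
  steps:
    - {"translation": [0.008,0.004,-0.03],"rotation": [0,0,0]}
    - {"translation": [0.008,0.004,-0.06],"rotation": [0,0,0]}
    - {"translation": [0.008,0.004,-0.09],"rotation": [0,0,0]}
    - {"translation": [0.008,0.004,-0.12],"rotation": [0,0,0]}
    - {"translation": [0.008,0.004,-0.15],"rotation": [0,0,0]}
    - {"translation": [0.008,0.004,-0.18],"rotation": [0,0,0]}
    - {"translation": [0.008,0.004,-0.21],"rotation": [0,0,0]}
    - {"translation": [0.008,0.004,-0.24],"rotation": [0,0,0]}
    - {"translation": [0.008,0.004,-0.255],"rotation": [0,0,0]}
    - {"translation": [0.008,0.004,-0.255],"rotation": [0,0,0]}

```text
t: 13.63
eef_pos: [0.6273, 0.158, 0.0844]
ee_rot: [3.14, -0.001, -1.743]
force: [-0.6, -0.4, -0.3]
width: 0.0483
gripper_force: 0.0
```

Emit:
apply_moves:
  steps:
    - {"translation": [0,0,0],"rotation": [0,0,0]}
    - {"translation": [0,0,0],"rotation": [0,0,0]}
    - {"translation": [0,0,0],"rotation": [0,0,0]}
    - {"translation": [0,0,0],"rotation": [0,0,0]}
    - {"translation": [0,0,0],"rotation": [0,0,0]}
    - {"translation": [0,0,0],"rotation": [0,0,0]}
    - {"translation": [0,0,0],"rotation": [0,0,0]}
    - {"translation": [0,0,0],"rotation": [0,0,0]}
    - {"translation": [0,0,0],"rotation": [0,0,0]}
    - {"translation": [0,0,0],"rotation": [0,0,0]}
  jaw: 1
  newtons: 60

```text
t: 14.47
eef_pos: [0.6268, 0.1584, 0.0857]
ee_rot: [3.14, -0.0, -1.743]
force: [-5.1, 1.7, 2.0]
width: 0.0102
gripper_force: 60.0
```

```bash
python3 - <<'E'
from h import *
H=np.array([.4139,.1951,.045]); ax=R.from_euler('z',-.16936).apply([0,1,0])
T=np.array([.6268,.1586,.085])
for d in np.linspace(0,17.9,21)[1:]:
    r=R.from_rotvec(-np.radians(d)*ax); print(round(d,2),((r.apply(T-H)+H-T)/.25).round(3),(-d*ax/30).round(3))
E
```

```text
0.89 [-0.003  0.     0.013] [-0.005 -0.029 -0.   ]
1.79 [-0.005  0.001  0.027] [-0.01  -0.059 -0.   ]
2.68 [-0.008  0.001  0.04 ] [-0.015 -0.088 -0.   ]
3.58 [-0.012  0.002  0.054] [-0.02  -0.118 -0.   ]
4.47 [-0.015  0.003  0.067] [-0.025 -0.147 -0.   ]
5.37 [-0.018  0.003  0.08 ] [-0.03  -0.176 -0.   ]
6.26 [-0.022  0.004  0.093] [-0.035 -0.206 -0.   ]
7.16 [-0.026  0.004  0.106] [-0.04  -0.235 -0.   ]
8.06 [-0.031  0.005  0.119] [-0.045 -0.265 -0.   ]
8.95 [-0.035  0.006  0.132] [-0.05  -0.294 -0.   ]
9.84 [-0.04   0.007  0.145] [-0.055 -0.323 -0.   ]
10.74 [-0.044  0.008  0.158] [-0.06  -0.353 -0.   ]
11.63 [-0.049  0.008  0.171] [-0.065 -0.382 -0.   ]
12.53 [-0.054  0.009  0.184] [-0.07  -0.412 -0.   ]
13.42 [-0.06   0.01   0.196] [-0.075 -0.441 -0.   ]
14.32 [-0.065  0.011  0.209] [-0.08  -0.471 -0.   ]
15.21 [-0.071  0.012  0.221] [-0.085 -0.5   -0.   ]
16.11 [-0.077  0.013  0.233] [-0.091 -0.529 -0.   ]
17.0 [-0.083  0.014  0.246] [-0.096 -0.559 -0.   ]
17.9 [-0.09   0.015  0.258] [-0.101 -0.588 -0.   ]
```

Emit:
apply_moves:
  steps:
    - {"translation": [-0.003,0,0.013],"rotation": [-0.005,-0.029,0]}
    - {"translation": [-0.005,0.001,0.027],"rotation": [-0.01,-0.059,0]}
    - {"translation": [-0.008,0.001,0.04],"rotation": [-0.015,-0.088,0]}
    - {"translation": [-0.012,0.002,0.054],"rotation": [-0.02,-0.118,0]}
    - {"translation": [-0.015,0.003,0.067],"rotation": [-0.025,-0.147,0]}
    - {"translation": [-0.018,0.003,0.08],"rotation": [-0.03,-0.176,0]}
    - {"translation": [-0.022,0.004,0.093],"rotation": [-0.035,-0.206,0]}
    - {"translation": [-0.026,0.004,0.106],"rotation": [-0.04,-0.235,0]}
    - {"translation": [-0.031,0.005,0.119],"rotation": [-0.045,-0.265,0]}
    - {"translation": [-0.035,0.006,0.132],"rotation": [-0.05,-0.294,0]}

```text
t: 15.3
eef_pos: [0.6182, 0.1599, 0.1185]
ee_rot: [-2.985, 0.0, -1.742]
force: [0.8, 4.6, -16.7]
width: 0.0102
gripper_force: 60.0
```

Emit:
apply_moves:
  steps:
    - {"translation": [-0.005,0.001,0.013],"rotation": [-0.005,-0.029,0]}
    - {"translation": [-0.009,0.002,0.026],"rotation": [-0.01,-0.059,0]}
    - {"translation": [-0.014,0.002,0.039],"rotation": [-0.015,-0.088,0]}
    - {"translation": [-0.019,0.003,0.052],"rotation": [-0.02,-0.118,0]}
    - {"translation": [-0.025,0.004,0.064],"rotation": [-0.025,-0.147,0]}
    - {"translation": [-0.03,0.005,0.077],"rotation": [-0.03,-0.177,0]}
    - {"translation": [-0.036,0.006,0.089],"rotation": [-0.035,-0.206,0]}
    - {"translation": [-0.042,0.007,0.101],"rotation": [-0.04,-0.235,0]}
    - {"translation": [-0.048,0.008,0.114],"rotation": [-0.046,-0.265,0]}
    - {"translation": [-0.055,0.009,0.126],"rotation": [-0.051,-0.294,0]}

```text
t: 16.13
eef_pos: [0.6045, 0.1624, 0.1499]
ee_rot: [-2.829, 0.001, -1.741]
force: [2.6, 5.5, -17.3]
width: 0.0104
gripper_force: 60.0
```

Emit:
apply_moves:
  steps:
    - {"translation": [0,0,0],"rotation": [0,0,0]}
    - {"translation": [0,0,0],"rotation": [0,0,0]}
    - {"translation": [0,0,0],"rotation": [0,0,0]}
    - {"translation": [0,0,0],"rotation": [0,0,0]}
    - {"translation": [0,0,0],"rotation": [0,0,0]}
    - {"translation": [0,0,0],"rotation": [0,0,0]}
    - {"translation": [0,0,0],"rotation": [0,0,0]}
    - {"translation": [0,0,0],"rotation": [0,0,0]}
    - {"translation": [0,0,0],"rotation": [0,0,0]}
    - {"translation": [0,0,0],"rotation": [0,0,0]}

```text
t: 16.97
eef_pos: [0.6042, 0.1624, 0.1504]
ee_rot: [-2.829, 0.001, -1.741]
force: [-7.5, 7.5, -9.8]
width: 0.0103
gripper_force: 60.0
```

```bash
python3 - <<'E'
from h import *
s=get_state(); print(s['eef_pos'],s['ee_rot'],s['force'])
a=grab_frame('top')[150:290,150:290]; b=grab_frame('scene')[100:240,260:420]
o=np.zeros((560,800,3),np.uint8)
o[:350,:350]=cv2.resize(a,(350,350),interpolation=3); o[:385,355:795]=cv2.resize(b,(440,385),interpolation=3)
cv2.imwrite('pics/h3.png',o[:390])
E
```

```text
[0.60415141 0.16240601 0.15041411] [-2.82920158e+00  8.56635888e-04 -1.74130282e+00] [-7.52902115  7.46476053 -9.83140787]
```

View pics/h3.png

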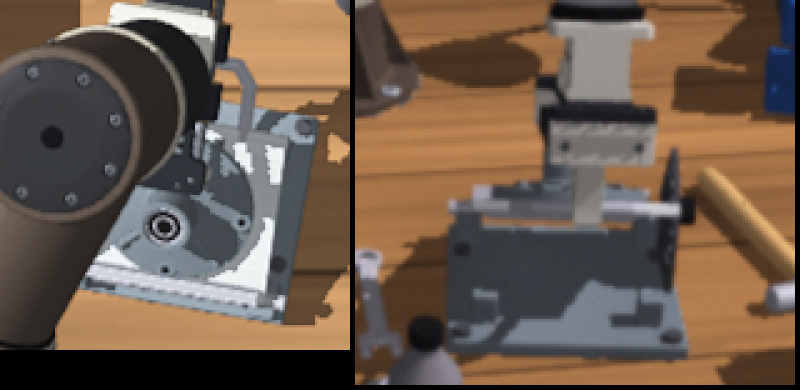

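The leaf is raised and the shield still lies against the ledge. I let go of the bar and back away to measure the tilt.

Emit:
apply_moves:
  steps:
    - {"translation": [0,0,0],"rotation": [0,0,0]}
    - {"translation": [0,0,0],"rotation": [0,0,0]}
    - {"translation": [0,0,0],"rotation": [0,0,0]}
    - {"translation": [0,0,0],"rotation": [0,0,0]}
    - {"translation": [0,0,0],"rotation": [0,0,0]}
    - {"translation": [0,0,0],"rotation": [0,0,0]}
    - {"translation": [0,0,0],"rotation": [0,0,0]}
    - {"translation": [0,0,0],"rotation": [0,0,0]}
    - {"translation": [0,0,0],"rotation": [0,0,0]}
    - {"translation": [0,0,0],"rotation": [0,0,0]}
  jaw: -0.1

```text
t: 17.9
eef_pos: [0.6055, 0.162, 0.1502]
ee_rot: [-2.829, 0.0, -1.742]
force: [-0.1, 0.2, -0.3]
width: 0.048
gripper_force: 0.0
```

Emit:
apply_moves:
  steps:
    - {"translation": [-0.01,0,0.04],"rotation": [0,0,0]}
    - {"translation": [-0.025,0.003,0.1],"rotation": [0,0,0]}
    - {"translation": [-0.045,0.006,0.18],"rotation": [0,0,0]}
    - {"translation": [-0.07,0.01,0.28],"rotation": [0,0,0]}
    - {"translation": [-0.1,0.015,0.4],"rotation": [0,0,0]}
    - {"translation": [-0.12,0.015,0.5],"rotation": [0,0,0]}
    - {"translation": [-0.14,-0.06,0.6],"rotation": [0,0,0]}
    - {"translation": [-0.15,-0.18,0.65],"rotation": [0,0,0]}
    - {"translation": [-0.15,-0.32,0.65],"rotation": [0,0,0]}
    - {"translation": [-0.15,-0.48,0.65],"rotation": [0,0,0]}

```text
t: 18.73
eef_pos: [0.568, 0.0419, 0.3141]
ee_rot: [-2.827, 0.002, -1.74]
force: [1.8, -0.9, 0.2]
width: 0.0478
gripper_force: 0.0
```

Emit:
apply_moves:
  steps:
    - {"translation": [0,-0.15,0],"rotation": [0,0,0]}
    - {"translation": [0,-0.3,0],"rotation": [0,0,0]}
    - {"translation": [0,-0.45,0],"rotation": [0,0,0]}
    - {"translation": [0,-0.6,0],"rotation": [0,0,0]}
    - {"translation": [0,-0.75,0],"rotation": [0,0,0]}
    - {"translation": [0,-0.86,0],"rotation": [0,0,0]}
    - {"translation": [0,-0.93,0],"rotation": [0,0,0]}
    - {"translation": [0,-0.97,0],"rotation": [0,0,0]}
    - {"translation": [0,-1,0],"rotation": [0,0,0]}
    - {"translation": [0,-1,0],"rotation": [0,0,0]}

```text
t: 19.57
eef_pos: [0.5678, -0.2091, 0.3125]
ee_rot: [-2.83, 0.0, -1.744]
force: [0.1, 0.1, 0.7]
width: 0.048
gripper_force: 0.0
```

```bash
python3 - <<'E'
from h import *
a=grab_frame('top')[150:290,160:290]; b=grab_frame('scene')[120:240,280:400]
cv2.imwrite('pics/top3.png',a);cv2.imwrite('pics/scene3.png',b)
o=np.zeros((431,800,3),np.uint8)
o[:420,:390]=cv2.resize(a,(390,420),interpolation=3); o[:400,400:800]=cv2.resize(b,(400,400),interpolation=3)
cv2.imwrite('pics/h4.png',o)
E
```

```text
(no output)
```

View pics/h4.png

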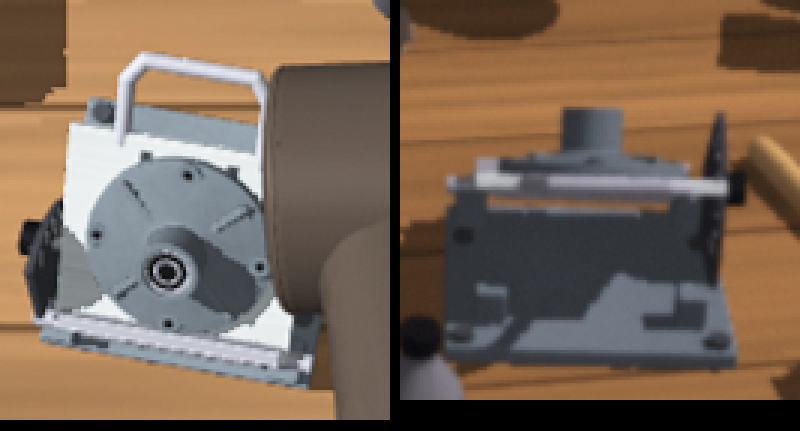

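```bash
python3 - <<'E'
from fit import *
p0=[.49275,.18163,-.16936]
o=[('top',160+199/3,150+65/3,(.222,0,.005)),('top',160+68/3,150+123/3,(.165,.09,.01)),('scene',280+47/3.333,120+176/3.333,(.165,-.09,.01)),('scene',280+192/3.333,120+185/3.333,(.222,0,.005))]
for d in(26,28,30,32,34):
    p=p0+[np.radians(d)]
    print(d,[ (proj(n,pt(p,'L',P))[0]-[u,v]).round(1).tolist() for n,u,v,P in o], 'hub',((proj('top',pt(p,'L',(.086,0,.062)))[0]-[160,150])*3).round(1))
E
```

```text
26 [[1.8, -1.2], [1.8, -1.7], [7.8, 4.4], [4.7, 7.3]] hub [168.2 263.2]
28 [[1.1, -0.3], [1.1, -0.8], [7.8, 2.0], [4.8, 3.9]] hub [167.  267.6]
30 [[0.4, 0.8], [0.4, 0.2], [7.9, -0.5], [4.9, 0.5]] hub [165.8 272. ]
32 [[-0.3, 2.1], [-0.3, 1.3], [8.0, -2.9], [5.0, -3.0]] hub [164.6 276.6]
34 [[-1.0, 3.5], [-1.1, 2.5], [8.0, -5.3], [5.1, -6.4]] hub [163.4 281.2]
```

The leaf sits at 30° within about half a degree. The hub is at crop (168,271) against a predicted (166,272), so the shield is centred and against the ledge.

```bash
python3 -c "
from station import *
print(job_done())"
```

```text
the job is handed in; nothing more can be done
None
```

The smaller grey shield lies hub up in the middle of the leaf against the ledge, the leaf measures about 30° in the camera images, and the job was handed in at about 20 s with the arm clear and nothing else moved on purpose.

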